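# Roll the laminate slats down flat

### The arm

A 6-joint arm with a two-finger parallel gripper is mounted at the origin on the work surface; the furniture and walls round the work are solid. World frame = base frame: x ahead of the robot, y to its left, z up, the work surface at z = 0. Lengths are in m, angles in degrees, forces in N, time in s.
With the tool pointing down it reaches from about 0.3 to 0.75 m from the base axis. Payload 8.5 kg.
Tool frame: the origin (TCP) lies between the finger pads; the fingertips stand 11 mm ahead of it and the grasp point (between the pads) lies 8 mm behind it; z points along the fingers, y is the line along which they close (so a half turn about z gives the same grasp; the last joint's range is limited). The gripper opens to 85 mm and grips with 20 to 120 N. Pads are 22 mm wide; open, the fingers measure 114 mm over their backs; the gripper's body (76 mm by 85 mm) begins 54 mm behind the grasp point. The pads swing forward as they close: fully open they stand 13 mm farther back than shut.
Start: joints at [51.549, 21.807, 74.336, -0, 83.858, -12.336], TCP at [0.242, 0.494, 0.242] pointing down, gripper open.
Joint ranges: [-178.18, 178.18], [-50.72, 133.34], [12.68, 142.11], [-81.47, 261.47], [9.98, 163.14], [-165.26, 165.26]. Speed limits (degrees/s): [136.94, 136.94, 180, 180, 180, 180].

### API

Orientations are given as a 3x3 rotation matrix whose columns are the frame's x, y, z axes.
In Python, from station import bot gives the robot as it stands.
- The arm moves only by the shell command python3 -m pendant 'ROWS' [FORCE]. ROWS is a JSON object whose one key "moves" holds a list of rows, each a list of 5 numbers: the shift along the tool's x, y, z in mm, then the turn about the tool's z in rad, then the opening, from -1 (shut) to 1 (fully open). A call has 1 to 5 rows; each row shifts and turns the commanded pose from where the row before left it, along the tool's axes as they then stand; what a row does not reach is not made up. A row lasts 1/8 s, in which the tool goes at most 62.5 mm and 10.7 degrees, less where a joint would pass 70% of its speed; a pose out of reach is approached as far as the arm can. A call is refused whole if a number of a shift passes 62.5 or a number of a turn 0.188, either way. A call with a gripper value outside its range is refused whole. The fingers move at their own pace and stop on an object; FORCE is the grip in N (left out, the last holds). Time passes only in rows, so rows that do not move let the fingers close. It gives the time, the measured TCP pose, the force, the opening and the grip force at its end, in the units of the state.
- bot.observe(): the state, without advancing time (a new reading comes with each control period).
- bot.snapshot(name): name is "scene" or "top"; returns a dict with "img" (480x640x3 uint8, red, green, blue), "vertical_fov" (degrees; the focal length in pixels is half the picture's height over the tangent of half this angle, whatever the lens; pixels are square), "cx", "cy" (the principal point, pixels), "distortion" ([k1, k2, p1, p2, k3] as OpenCV has them; the pictures are not rectified), "extrinsics" (4x4, takes a point from camera to world coordinates). Camera axes: x right, y up, looking along -z (the intrinsics and any distortion apply to the point x, -y, -z); pixel columns grow to the right and rows downward; lengths in m; the calibration is good to about 2 mm. A picture is of the moment at which its call begins. There is no depth.
- bot.hand_in(): hands the job in; it is judged then, once.
The state is a dict: "time_s": time; "qpos": joint angles; "joint_velocities": joint speeds; "joint_torque": joint torques, N m; "position": TCP position; "tcp_rot": TCP orientation; "wrist_force": force on the tool from outside, world axes, zero at the start; "ft_torque": the same for the moment, N m; "grip_width": finger opening in m; "grip_force": force on a finger pad.
Only numpy, scipy, OpenCV 4.12 (cv2) and the standard library are available. Lean on these libraries where they do the work, as an engineer would, in place of code of your own. Each camera call takes 0.05 s, during which the arm holds its last target. There are 200 camera calls.

### The job

The six laminate slats in the tray stand proud of their backing board: take the hand roller from its stand by the red grip and roll it along the row from one end slat to the other, with a firm and steady push of about 20 N (never over 50 N), until every slat is fully down on the board. The board lies a little out of level and at no fixed height, so go by feel; let nothing but the roller touch the tray or its slats. Then hang the roller back in its stand, upright with its cross plate on both rails, let go, and leave the jar, tin, plane and glue bottle where they stand.

Things in the scene. Friction and masses are not known exactly. Their poses are not given: they have to be found in the camera images.
- panel: pressing tray fixed to the bench, dark rim 24 mm high, 226 mm along its x (the rolling direction), 140 mm along y; origin at the centre of its underside, on the bench. In it lies a plywood backing board, 188 x 112 mm, with six wooden laminate slats side by side, each 28.5 mm along x, 106 mm along y, 8 mm thick, at x = -75, -45, -15, 15, 45, 75 mm
- row_middle (a point): a point in the tray under the middle of the row of slats, 46 mm above the bench. The backing board is packed up by an amount that is not told: seated slats have their top face 0 to 20 mm above this point at the middle, and it may slope along the tray's x by up to 0.04 rad either way (3 mm at the end slats); level along y. The board does not give way
- stand: roller stand fixed to the bench: plywood base 100 mm (x) by 150 mm (y), 10 mm thick, with two dark wooden rails along x at y = -56 and +56 mm, 90 mm long, 22 mm thick, tops 72 mm above the bench, 90 mm clear between them; origin at the centre of its underside
- stand_rest (a point): where the roller's origin is when it hangs in the stand: 40 mm above the stand's origin. Its cross plate then rests on both rails and its wheel is clear between them
- roller: hand roller, about 0.4 kg, origin on the wheel's axle at mid-width, z up towards the grip, rolls along its x; same after a half turn. Black rubber wheel 50 mm diameter, 60 mm wide along y: its lowest line is 25 mm below the origin. Steel cross plate 44 (x) x 124 (y) x 8 mm, underside 32 mm above the origin. Steel side plates beside the wheel, 78 mm over the axle ends
- roller_grip (a point): middle of the roller's red grip block, 63 mm above the roller's origin. The block is 28 mm thick along the roller's x (grasp it from above with the fingers closing along this x), 76 mm along y and 46 mm high, its top 86 mm above the origin
- wheel (a joint): turn of the roller's wheel in its fork, rad, free both ways without end; 0 at the start
- slat1 (a joint): how far slat 1 (at x = -75 mm in the tray) stands proud of its seat on the backing board, m: 0 fully down, 0.003 to 0.0055 at the start, end stop at 0.007. It moves straight down only when pressed with more than about 8 N and stays where it is left
- slat2 (a joint): how far slat 2 (at x = -45 mm in the tray) stands proud of its seat on the backing board, m: 0 fully down, 0.003 to 0.0055 at the start, end stop at 0.007. It moves straight down only when pressed with more than about 8 N and stays where it is left
- slat3 (a joint): how far slat 3 (at x = -15 mm in the tray) stands proud of its seat on the backing board, m: 0 fully down, 0.003 to 0.0055 at the start, end stop at 0.007. It moves straight down only when pressed with more than about 8 N and stays where it is left
- slat4 (a joint): how far slat 4 (at x = 15 mm in the tray) stands proud of its seat on the backing board, m: 0 fully down, 0.003 to 0.0055 at the start, end stop at 0.007. It moves straight down only when pressed with more than about 8 N and stays where it is left
- slat5 (a joint): how far slat 5 (at x = 45 mm in the tray) stands proud of its seat on the backing board, m: 0 fully down, 0.003 to 0.0055 at the start, end stop at 0.007. It moves straight down only when pressed with more than about 8 N and stays where it is left
- slat6 (a joint): how far slat 6 (at x = 75 mm in the tray) stands proud of its seat on the backing board, m: 0 fully down, 0.003 to 0.0055 at the start, end stop at 0.007. It moves straight down only when pressed with more than about 8 N and stays where it is left
- jar_screws_a: glass jar of screws with brown lid, 92 mm tall; bystander, origin at the centre of its underside
- nail_tin: open tin of nails, 70 mm across, 61 mm tall; bystander, origin at the centre of its underside
- block_plane: small hand plane with dark blue body, 170 mm long; bystander, origin at the centre of its underside
- glue_bottle: yellow glue bottle with red nozzle, 187 mm tall; bystander, origin at the centre of its underside

How it is judged:
By the outcome, as a careful person would: the job done as asked, in the order asked, and still so for the second after the job is handed in, with the robot touching nothing.
It also fails if it takes over 72 s, if anything falls off the work surface, if the arm or the gripper's body presses on something with over 40 N, if the wrist force passes 120 N, or if a joint passes its speed limit or range.

## Working session

There is one attempt and no reset: what is moved stays moved. The work goes in short steps, Python scripts to look and compute and a shell command to move; the robot and the scene stay as the last step left them, time stands still between calls to the robot, and variables do not carry over. Pictures are saved under pics/ and viewed, at most 10 in all, crops included, and the job is handed in when it is done.

```bash
ls; mkdir -p pics; python3 - <<'E'
from station import bot
import cv2,numpy as np
o=bot.observe();print(o)
for n in("scene","top"):
    s=bot.snapshot(n);cv2.imwrite(f"pics/{n}0.png",s["img"][:,:,::-1]);print({k:v for k,v in s.items() if k!="img"})
E
```

```text
pics
{'time_s': 0.0, 'qpos': array([ 5.15485670e+01,  2.18391252e+01,  7.43869752e+01, -2.10745866e-04,
        8.38602733e+01, -1.23343964e+01]), 'joint_velocities': array([ 0.03787236, -0.06637742, -0.02129839,  0.0706032 ,  0.03421872,
       -0.0232782 ]), 'joint_torque': array([-8.54212467e-04, -4.48461592e+01, -2.31277013e+01, -1.84098913e-04,
        4.74333516e-03, -2.23909808e-05]), 'position': array([0.24191059, 0.49360355, 0.24171619]), 'tcp_rot': array([[-8.97896748e-01,  4.40205130e-01, -9.34579328e-04],
       [ 4.40206007e-01,  8.97896025e-01, -1.18285469e-03],
       [ 3.18456362e-04, -1.47348881e-03, -9.99998864e-01]]), 'wrist_force': array([ 0.24848061, -0.17097201,  0.5844069 ]), 'ft_torque': array([ 0.00232165, -0.00912583, -0.04294307]), 'grip_force': 0.0, 'grip_width': 0.08529137342676259}
{'vertical_fov': 49.506456718146524, 'cx': 320.28739021402583, 'cy': 238.54363841381164, 'distortion': array([0.00051914, 0.        , 0.        , 0.        , 0.        ]), 'extrinsics': array([[ 0.69498394,  0.54348988, -0.47076117,  0.15106783],
       [-0.71895419,  0.51606093, -0.46560282, -0.43557258],
       [-0.01010897,  0.66204219,  0.74939839,  0.79888721],
       [ 0.        ,  0.        ,  0.        ,  1.        ]])}
{'vertical_fov': 51.25879465376094, 'cx': 313.037839385716, 'cy': 233.61846687182398, 'distortion': array([-0.01501842,  0.        ,  0.        ,  0.        ,  0.        ]), 'extrinsics': array([[-1.61851123e-02,  9.94569193e-01, -1.02811295e-01,
         4.54089762e-01],
       [-9.99868917e-01, -1.61443769e-02,  1.22837558e-03,
         3.65515217e-03],
       [-4.38119778e-04,  1.02817699e-01,  9.94700120e-01,
         1.25371523e+00],
       [ 0.00000000e+00,  0.00000000e+00,  0.00000000e+00,
         1.00000000e+00]])}
```

View pics/scene0.png

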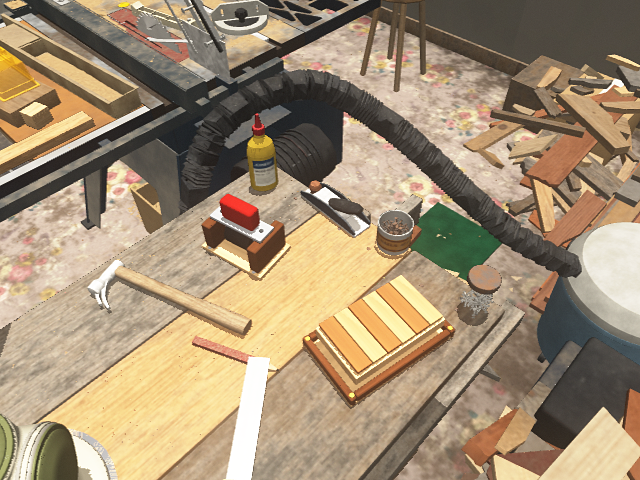

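View pics/top0.png

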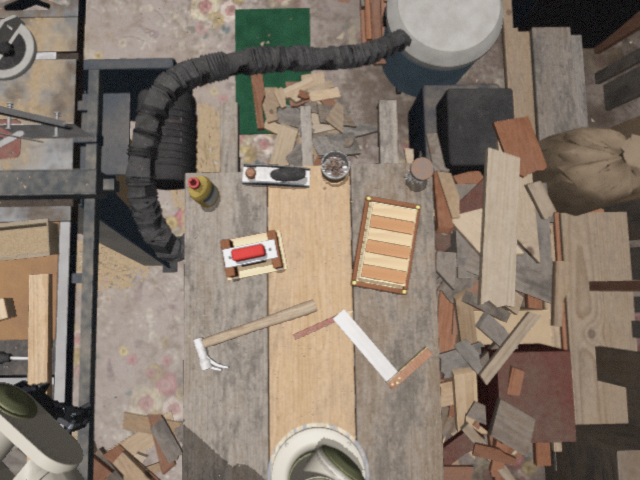

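The scene view shows the roller's red grip at (240,212) in its stand and the tray at (378,338). In the top view the grip is at (248,253) and the tray runs from (354,198) to (420,292), with the jar at (420,172), tin at (335,165), plane at (275,175) and glue at (201,190). Next I measure the grip and the tray.

```bash
cat > h.py <<'E'
from station import bot
import cv2,numpy as np
class Cam:
    def __init__(s,name):
        d=bot.snapshot(name);s.img=d["img"];f=240/np.tan(np.radians(d["vertical_fov"]/2))
        s.K=np.array([[f,0,d["cx"]],[0,f,d["cy"]],[0,0,1]]);s.D=np.array(d["distortion"],float);s.E=d["extrinsics"]
        s.hsv=cv2.cvtColor(s.img,cv2.COLOR_RGB2HSV)
    def rays(s,px):
        u=cv2.undistortPoints(np.array(px,float).reshape(-1,1,2),s.K,s.D)[:,0]
        return np.c_[u[:,0],-u[:,1],-np.ones(len(u))]@s.E[:3,:3].T
    def at(s,px,z):
        r=s.rays(px);o=s.E[:3,3];return o+r*((z-o[2])/r[:,2])[:,None]
    def proj(s,P):
        q=(np.atleast_2d(P)-s.E[:3,3])@s.E[:3,:3];q=q*[1,-1,-1]
        return cv2.projectPoints(q,np.zeros(3),np.zeros(3),s.K,s.D)[0][:,0]
def big(m):
    c=max(cv2.findContours(m.astype(np.uint8),cv2.RETR_EXTERNAL,cv2.CHAIN_APPROX_NONE)[0],key=cv2.contourArea);return c
def tri(c1,p1,c2,p2):
    r1,r2=c1.rays([p1])[0],c2.rays([p2])[0];o1,o2=c1.E[:3,3],c2.E[:3,3]
    t=np.linalg.lstsq(np.c_[r1,-r2],o2-o1,rcond=None)[0];a=o1+t[0]*r1;b=o2+t[1]*r2
    return (a+b)/2,np.linalg.norm(a-b)
E
python3 - <<'E'
from h import *
T=Cam("top");S=Cam("scene")
for c,n,(x0,y0,x1,y1) in((T,"top",(215,225,290,285)),(S,"scene",(195,180,295,280))):
    h=c.hsv;m=((h[...,0]<8)|(h[...,0]>172))&(h[...,1]>170)&(h[...,2]>90)
    k=np.zeros_like(m);k[y0:y1,x0:x1]=1;m&=k
    ct=big(m);print(n,cv2.contourArea(ct),cv2.minAreaRect(ct),np.unique(h[...,2][m]//10*10,return_counts=True))
    if n=="top":
        b=cv2.boxPoints(cv2.minAreaRect(ct));print(T.at(b,.126).round(4),T.at([cv2.minAreaRect(ct)[0]],.126))
a=cv2.resize(T.img[185:305,340:440],None,fx=4,fy=4,interpolation=2)
b=cv2.resize(T.img[220:290,210:300],None,fx=4.4,fy=4.4,interpolation=2)
can=np.zeros((800-300,800,3),np.uint8);can[:480,:400]=a;can[:b.shape[0],400:400+b.shape[1]]=b
cv2.imwrite("pics/crop1.png",can[:,:,::-1])
E
```

```text
top 52.5 ((249.87356567382812, 255.6441192626953), (6.859943389892578, 30.08085060119629), 67.83365631103516) (array([110, 120, 130, 140, 150, 160, 170, 180, 190, 200, 210, 220],
      dtype=uint8), array([ 3,  2,  6,  5,  4,  6,  9, 13, 15, 11, 18, 14]))
[[0.5179 0.18   0.126 ]
 [0.5426 0.117  0.126 ]
 [0.5281 0.1112 0.126 ]
 [0.5035 0.1741 0.126 ]] [[0.52299866 0.14559735 0.126     ]]
scene 832.5 ((239.00003051757812, 211.5), (44.27414321899414, 22.360679626464844), 26.56505012512207) (array([ 90, 100, 110, 120, 130, 140, 150, 160, 170, 180, 190, 210, 220,
       230, 240, 250], dtype=uint8), array([  3,  65, 279, 102,  12,   8,   3,  14,   2,   2,  14,   4,  14,
        34,  89, 239]))
```

View pics/crop1.png

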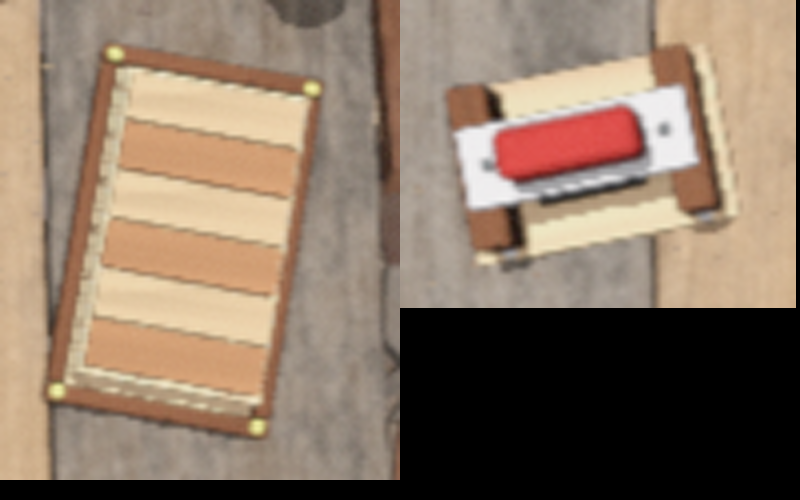

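The crop shows the tray rim with four brass corner dots, and the roller lying square across the stand's rails. I'll measure both.

```bash
cat > meas.py <<'E'
from h import *
def yaw(v): return np.degrees(np.arctan2(v[1],v[0]))
T=Cam("top");S=Cam("scene");h=T.hsv
def win(m,x0,y0,x1,y1):
    k=np.zeros_like(m);k[y0:y1,x0:x1]=m[y0:y1,x0:x1];return k
red=((h[...,0]<8)|(h[...,0]>172))&(h[...,1]>140)&(h[...,2]>150)
r=cv2.minAreaRect(big(win(red,220,235,280,270)));b=cv2.boxPoints(r);print("red px",r)
w=T.at(b,.126);print("grip top",T.at([r[0]],.126).round(4),[np.linalg.norm(w[i]-w[i-1]).round(4) for i in range(4)],[yaw(w[i]-w[i-1]).round(1) for i in range(4)])
wh=(h[...,1]<40)&(h[...,2]>190)
m=win(wh|red,215,230,290,275);r=cv2.minAreaRect(big(m));b=cv2.boxPoints(r);w=T.at(b,.080);print("plate px",r)
print("plate",T.at([r[0]],.080).round(4),[np.linalg.norm(w[i]-w[i-1]).round(4) for i in range(4)],[yaw(w[i]-w[i-1]).round(1) for i in range(4)])
hs=S.hsv;rs=((hs[...,0]<8)|(hs[...,0]>172))&(hs[...,1]>150)&(hs[...,2]>200)
r2=cv2.minAreaRect(big(win(rs,200,180,290,250)));print("scene top face",r2[0],S.at([r2[0]],.126).round(4))
d=np.array([[115,53],[312,89],[257,427],[56,391]])/4+[340,185]-.4
w=T.at(d,.024);print("dots",w.round(4),"centre",w.mean(0).round(4),[np.linalg.norm(w[i]-w[i-1]).round(4) for i in range(4)],[yaw(w[i]-w[i-1]).round(1) for i in range(4)])
# scene dots
E
cat >> meas.py <<'E'
print("scene proj of dots",S.proj(w).round(1))
y=(hs[...,0]>20)&(hs[...,0]<32)&(hs[...,1]>90)&(hs[...,2]>150)
for p in S.proj(w):
    x,yy=p.round().astype(int);n,l,st,c=cv2.connectedComponentsWithStats(win(y,x-8,yy-8,x+9,yy+9).astype(np.uint8))
    print([(st[i][4],c[i].round(1)) for i in range(1,n) if st[i][4]>5])
E
python3 meas.py
```

```text
red px ((247.44232177734375, 252.21153259277344), (10.394155502319336, 32.163047790527344), 78.69007110595703)
grip top [[0.5308 0.1511 0.126 ]] [np.float64(0.0236), np.float64(0.0726), np.float64(0.0236), np.float64(0.0724)] [np.float64(11.3), np.float64(-79.6), np.float64(-169.1), np.float64(100.4)]
plate px ((249.34898376464844, 252.7664031982422), (18.580875396728516, 53.03470993041992), 78.36637115478516)
plate [[0.5326 0.1526 0.08  ]] [np.float64(0.0438), np.float64(0.1246), np.float64(0.0439), np.float64(0.1242)] [np.float64(11.7), np.float64(-79.2), np.float64(-168.9), np.float64(100.7)]
scene top face (238.1000213623047, 204.30001831054688) [[0.5302 0.1502 0.126 ]]
dots [[ 0.6685 -0.137   0.024 ]
 [ 0.6439 -0.2589  0.024 ]
 [ 0.4358 -0.2174  0.024 ]
 [ 0.4597 -0.0952  0.024 ]] centre [ 0.552  -0.1771  0.024 ] [np.float64(0.2129), np.float64(0.1243), np.float64(0.2122), np.float64(0.1246)] [np.float64(-11.3), np.float64(-101.4), np.float64(168.7), np.float64(78.9)]
scene proj of dots [[402.9 280.5]
 [450.2 328.1]
 [351.5 395.2]
 [307.1 338.4]]
[(np.int32(35), array([401.7, 284.3]))]
[(np.int32(16), array([449.8, 327.4]))]
[(np.int32(22), array([351.5, 394.7]))]
[(np.int32(77), array([302.8, 334.9])), (np.int32(17), array([307.2, 337.8]))]
```

```bash
cat > plan.py <<'E'
import sys
from h import *
# plan.py x y z yaw_of_tool_y nrows : rows to type (shift in row-start axes, then turn)
x,y,z,yw,n=map(float,sys.argv[1:6]);n=int(n);o=bot.observe();R=o["tcp_rot"];p=o["position"]
cur=np.degrees(np.arctan2(R[1,1],R[0,1]));d=(yw-cur+180)%360-180;t=-np.radians(d)/n
D=(np.array([x,y,z])-p)*1000/n
for i in range(n):
    a=np.radians(cur+d*i/n);ty=np.array([np.cos(a),np.sin(a),0]);tz=np.array([0,0,-1.]);tx=np.cross(ty,tz)
    print([round(float(v),1) for v in(D@tx,D@ty,D@tz)],round(t,4))
print("pos",p.round(4),"yaw",cur.round(2),"tilt",R[:,2].round(4),"F",o["wrist_force"].round(1),"q",o["qpos"].round(0),"t",o["time_s"])
E
python3 plan.py .531 .151 .16 11.2 14
```

```text
[-29.3, -12.9, 5.9] 0.0657
[-30.1, -10.9, 5.9] 0.0657
[-30.7, -9.0, 5.9] 0.0657
[-31.3, -6.9, 5.9] 0.0657
[-31.7, -4.8, 5.9] 0.0657
[-31.9, -2.8, 5.9] 0.0657
[-32.0, -0.7, 5.9] 0.0657
[-32.0, 1.4, 5.9] 0.0657
[-31.8, 3.5, 5.9] 0.0657
[-31.5, 5.6, 5.9] 0.0657
[-31.1, 7.7, 5.9] 0.0657
[-30.5, 9.7, 5.9] 0.0657
[-29.8, 11.7, 5.9] 0.0657
[-29.0, 13.6, 5.9] 0.0657
pos [0.242  0.4938 0.2421] yaw 63.89 tilt [-3.e-04 -4.e-04 -1.e+00] F [ 0.3 -0.2  0.1] q [ 52.  22.  74.  -0.  84. -12.] t 0.3
```

```bash
python3 -m pendant '{"moves":[[-29.3,-12.9,0,0.0657,1],[-30.1,-10.9,0,0.0657,1],[-30.7,-9,0,0.0657,1],[-31.3,-6.9,0,0.0657,1],[-31.7,-4.8,0,0.0657,1]]}' && python3 -m pendant '{"moves":[[-31.9,-2.8,0,0.0657,1],[-32,-0.7,0,0.0657,1],[-32,1.4,0,0.0657,1],[-31.8,3.5,0,0.0657,1],[-31.5,5.6,0,0.0657,1]]}' && python3 -m pendant '{"moves":[[-31.1,7.7,5,0.0657,1],[-30.5,9.7,5,0.0657,1],[-29.8,11.7,5,0.0657,1],[-29,13.6,5,0.0657,1],[0,0,0,0,1]]}' && python3 plan.py .531 .151 .16 11.2 1
```

```text
time_s: 0.92
position: [0.3459, 0.3706, 0.2423]
tcp_rot: [[-0.706, 0.708, -0.0], [0.708, 0.706, 0.0], [0.0, 0.0, -1.0]]
wrist_force: [0.3, -0.6, -0.5]
grip_width: 0.0856
grip_force: 0.0
time_s: 1.55
position: [0.4489, 0.248, 0.2423]
tcp_rot: [[-0.44, 0.898, -0.0], [0.898, 0.44, 0.0], [0.0, -0.0, -1.0]]
wrist_force: [0.2, 1.2, -0.7]
grip_width: 0.0855
grip_force: 0.0
time_s: 2.17
position: [0.5317, 0.1495, 0.2216]
tcp_rot: [[-0.191, 0.982, -0.001], [0.982, 0.191, -0.0], [-0.0, -0.001, -1.0]]
wrist_force: [0.2, -0.1, -0.1]
grip_width: 0.0853
grip_force: 0.0
[1.6, -0.4, 61.6] -0.003
pos [0.5317 0.1495 0.2216] yaw 11.03 tilt [-1.1e-03 -3.0e-04 -1.0e+00] F [ 0.2 -0.1 -0.1] q [ 3. 23. 76. -0. 81. -8.] t 2.175
```

```bash
python3 -m pendant '{"moves":[[1.6,-0.4,30,0,1],[0,0,31,0,1],[0,0,30,0,1],[0,0,22,0,1],[0,0,11,0,1]]}' && python3 -m pendant '{"moves":[[0,0,0,0,-1],[0,0,0,0,-1],[0,0,0,0,-1],[0,0,0,0,-1],[0,0,0,0,-1]]}' 100 && python3 plan.py .531 .151 .098 11.2 1
```

```text
time_s: 2.8
position: [0.5295, 0.1531, 0.0975]
tcp_rot: [[-0.195, 0.981, -0.001], [0.981, 0.195, 0.0], [0.0, -0.001, -1.0]]
wrist_force: [0.2, 0.2, -0.1]
grip_width: 0.0853
grip_force: 0.0
time_s: 3.42
position: [0.5307, 0.1525, 0.0993]
tcp_rot: [[-0.194, 0.981, 0.002], [0.981, 0.194, 0.0], [-0.0, 0.002, -1.0]]
wrist_force: [-0.2, 0.7, 5.6]
grip_width: 0.0271
grip_force: 98.3
[-1.6, 0.0, 1.3] -0.0002
pos [0.5307 0.1525 0.0993] yaw 11.19 tilt [ 2.e-03  2.e-04 -1.e+00] F [-0.2  0.7  5.6] q [ 4. 30. 86.  0. 63. -7.] t 3.425
```

```bash
python3 - <<'E'
from h import *
S=Cam("scene");T=Cam("top")
a=cv2.resize(S.img[130:290,180:310],None,fx=3,fy=3);b=cv2.resize(T.img[215:295,200:300],None,fx=4,fy=4)
c=np.zeros((480,800,3),np.uint8);c[:,:390]=a;c[:320,400:]=b;cv2.imwrite("pics/g.png",c[:,:,::-1])
E
```

```text
(no output)
```

View pics/g.png

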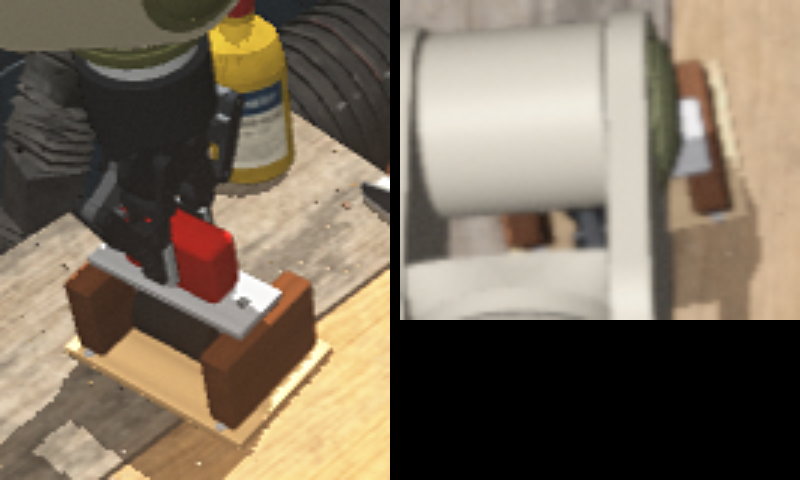

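The picture shows the grip between the fingers near (200,255), with the cross plate still on both rails. The roller is held, so I lift it.

```bash
python3 -m pendant '{"moves":[[0,0,-8,0,-1],[0,0,-22,0,-1],[0,0,-30,0,-1],[0,0,-30,0,-1],[0,0,0,0,-1]]}' && python3 - <<'E'
import numpy as np
c=np.array([.552,-.1771]);a=np.radians(-11.3);print(c+np.array([np.cos(a),np.sin(a)])*-.078)
E
python3 plan.py .4755 -.1618 .19 -11.3 9
```

```text
time_s: 4.15
position: [0.5308, 0.1525, 0.19]
tcp_rot: [[-0.194, 0.981, 0.004], [0.981, 0.194, 0.0], [-0.0, 0.004, -1.0]]
wrist_force: [-0.2, -0.2, -4.5]
grip_width: 0.0268
grip_force: 99.1
[ 0.47551206 -0.1618162 ]
[-33.1, -12.8, -0.0] 0.0436
[-33.6, -11.3, -0.0] 0.0436
[-34.1, -9.9, -0.0] 0.0436
[-34.5, -8.4, -0.0] 0.0436
[-34.8, -6.9, -0.0] 0.0436
[-35.1, -5.3, -0.0] 0.0436
[-35.3, -3.8, -0.0] 0.0436
[-35.4, -2.3, -0.0] 0.0436
[-35.5, -0.7, -0.0] 0.0436
pos [0.5308 0.1525 0.19  ] yaw 11.19 tilt [ 3.8e-03  3.0e-04 -1.0e+00] F [-0.2 -0.2 -4.5] q [ 4. 24. 79.  0. 76. -7.] t 4.15
```

```bash
python3 -m pendant '{"moves":[[-33.1,-12.8,0,0.0436,-1],[-33.6,-11.3,0,0.0436,-1],[-34.1,-9.9,0,0.0436,-1],[-34.5,-8.4,0,0.0436,-1],[-34.8,-6.9,0,0.0436,-1]]}' && python3 -m pendant '{"moves":[[-35.1,-5.3,0,0.0436,-1],[-35.3,-3.8,0,0.0436,-1],[-35.4,-2.3,0,0.0436,-1],[-35.5,-0.7,0,0.0436,-1],[0,0,0,0,-1]]}' && python3 plan.py .4755 -.1618 .165 -11.3 1
python3 - <<'E'
from h import *
S=Cam("scene");T=Cam("top")
a=S.img[180:420,260:500];b=cv2.resize(T.img[180:310,330:450],None,fx=3,fy=3);a=cv2.resize(a,None,fx=1.8,fy=1.8)
c=np.zeros((440,800,3),np.uint8);c[:a.shape[0],:a.shape[1]]=a;c[:390,440:]=b;cv2.imwrite("pics/t.png",c[:,:,::-1])
E
```

```text
time_s: 4.78
position: [0.4984, -0.0232, 0.1867]
tcp_rot: [[0.024, 1.0, -0.003], [1.0, -0.024, 0.001], [0.001, -0.003, -1.0]]
wrist_force: [-0.1, -0.4, -3.1]
grip_width: 0.0268
grip_force: 99.1
time_s: 5.4
position: [0.474, -0.1637, 0.1867]
tcp_rot: [[0.199, 0.98, -0.002], [0.98, -0.199, 0.001], [0.001, -0.003, -1.0]]
wrist_force: [0.5, 1.0, -3.2]
grip_width: 0.0267
grip_force: 99.1
[2.2, 1.1, 21.7] -0.0033
pos [ 0.474  -0.1637  0.1867] yaw -11.49 tilt [-0.0024  0.0011 -1.    ] F [ 0.5  1.  -3.2] q [-33.  20.  87.  -0.  73. -21.] t 5.4
```

View pics/t.png

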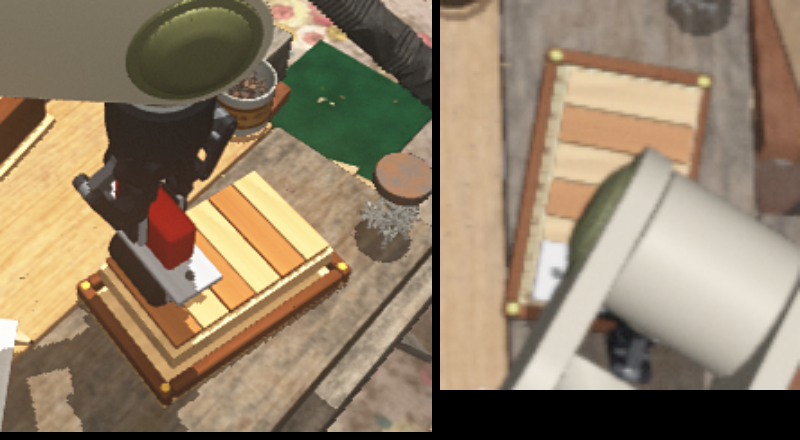

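The wheel is over the end slat, square to the tray, with the plate at about (185,275). I descend by feel.

```bash
python3 -m pendant '{"moves":[[2.2,1.1,12,0,-1],[0,0,8,0,-1],[0,0,4,0,-1],[0,0,1,0,-1],[0,0,1,0,-1]]}'|grep -E "pos|wrist_f";python3 -m pendant '{"moves":[[0,0,1,0,-1],[0,0,1,0,-1],[0,0,1,0,-1],[0,0,1,0,-1],[0,0,0,0,-1]]}'|grep -E "pos|wrist_f"
```

```text
position: [0.4765, -0.1602, 0.1625]
wrist_force: [0.0, 0.3, -3.5]
position: [0.4764, -0.1601, 0.1583]
wrist_force: [0.1, 0.3, -4.0]
```

```bash
python3 -m pendant '{"moves":[[0,0,1,0,-1],[0,0,1,0,-1],[0,0,1,0,-1],[0,0,1,0,-1],[0,0,0,0,-1]]}'|grep -E "pos|wrist_f"
```

```text
position: [0.4764, -0.1602, 0.1542]
wrist_force: [-0.2, 0.1, -2.6]
```

```bash
python3 -m pendant '{"moves":[[0,0,1,0,-1],[0,0,1,0,-1],[0,0,1,0,-1],[0,0,1,0,-1],[0,0,0,0,-1]]}'|grep -E "pos|wrist_f"
```

```text
position: [0.4768, -0.1603, 0.1509]
wrist_force: [0.7, 0.8, 4.8]
```

```bash
python3 -m pendant '{"moves":[[0,0,1,0,-1],[0,0,1,0,-1],[0,0,1,0,-1],[0,0,0,0,-1],[0,0,0,0,-1]]}'|grep -E "pos|wrist_f"
```

```text
position: [0.4765, -0.1603, 0.1475]
wrist_force: [0.9, 0.6, 4.3]
```

```bash
python3 -m pendant '{"moves":[[0,0,1,0,-1],[0,0,1,0,-1],[0,0,1,0,-1],[0,0,0,0,-1],[0,0,0,0,-1]]}'|grep -E "pos|wrist_f"
```

```text
position: [0.4779, -0.1607, 0.1466]
wrist_force: [0.7, 3.5, 21.5]
```

Seated at about 25 N with a series stiffness near 4.5 N/mm. Now I roll along tool +y, correcting the force as I go.

```bash
python3 -m pendant '{"moves":[[0,2,-0.5,0,-1],[0,2,0,0,-1],[0,2,0,0,-1],[0,2,0,0,-1],[0,2,0,0,-1]]}'|grep -E "pos|wrist_f"
```

```text
position: [0.4865, -0.1623, 0.1467]
wrist_force: [-3.7, 2.2, 20.1]
```

```bash
python3 -m pendant '{"moves":[[0,2,0,0,-1],[0,2,0,0,-1],[0,2,0,0,-1],[0,2,0,0,-1],[0,2,0,0,-1]]}'|grep -E "pos|wrist_f"
```

```text
position: [0.4971, -0.1645, 0.1467]
wrist_force: [-0.0, 2.8, 17.2]
```

```bash
python3 -m pendant '{"moves":[[0,2,0,0,-1],[0,2,0,0,-1],[0,2,0,0,-1],[0,2,0,0,-1],[0,2,0,0,-1]]}'|grep -E "pos|wrist_f"
```

```text
position: [0.5069, -0.1665, 0.1468]
wrist_force: [0.1, 1.2, 17.9]
```

```bash
python3 -m pendant '{"moves":[[0,2,0,0,-1],[0,2,0,0,-1],[0,2,0,0,-1],[0,2,0,0,-1],[0,2,0,0,-1]]}'|grep -E "pos|wrist_f"; python3 -m pendant '{"moves":[[0,2,0,0,-1],[0,2,0,0,-1],[0,2,0,0,-1],[0,2,0,0,-1],[0,2,0,0,-1]]}'|grep -E "pos|wrist_f"
```

```text
position: [0.5159, -0.1683, 0.1468]
wrist_force: [-2.8, 1.7, 20.2]
position: [0.5265, -0.1705, 0.1468]
wrist_force: [-0.6, 1.8, 17.0]
```

```bash
python3 -m pendant '{"moves":[[0,2,0,0,-1],[0,2,0,0,-1],[0,2,0,0,-1],[0,2,0,0,-1],[0,2,0,0,-1]]}'|grep -E "pos|wrist_f"
```

```text
position: [0.5363, -0.1725, 0.1469]
wrist_force: [-0.2, 1.4, 17.7]
```

```bash
python3 -m pendant '{"moves":[[0,2,0,0,-1],[0,2,0,0,-1],[0,2,0,0,-1],[0,2,0,0,-1],[0,2,0,0,-1]]}'|grep -E "pos|wrist_f"; python3 -m pendant '{"moves":[[0,2,0,0,-1],[0,2,0,0,-1],[0,2,0,0,-1],[0,2,0,0,-1],[0,2,0,0,-1]]}'|grep -E "pos|wrist_f"
```

```text
position: [0.5453, -0.1743, 0.1469]
wrist_force: [-2.6, 2.0, 18.7]
position: [0.5559, -0.1764, 0.1469]
wrist_force: [-0.8, 1.4, 16.7]
```

```bash
python3 -m pendant '{"moves":[[0,2,0,0,-1],[0,2,0,0,-1],[0,2,0,0,-1],[0,2,0,0,-1],[0,2,0,0,-1]]}'|grep -E "pos|wrist_f"; python3 -m pendant '{"moves":[[0,2,0,0,-1],[0,2,0,0,-1],[0,2,0,0,-1],[0,2,0,0,-1],[0,2,0,0,-1]]}'|grep -E "pos|wrist_f"
```

```text
position: [0.5657, -0.1784, 0.147]
wrist_force: [-0.5, -0.1, 15.9]
position: [0.5747, -0.1802, 0.147]
wrist_force: [-2.5, 1.0, 17.5]
```

```bash
python3 -m pendant '{"moves":[[0,2,0,0,-1],[0,2,0,0,-1],[0,2,0,0,-1],[0,2,0,0,-1],[0,2,0,0,-1]]}'|grep -E "pos|wrist_f"; python3 -m pendant '{"moves":[[0,2,0,0,-1],[0,2,0,0,-1],[0,2,0,0,-1],[0,2,0,0,-1],[0,2,0,0,-1]]}'|grep -E "pos|wrist_f"
```

```text
position: [0.5852, -0.1823, 0.1469]
wrist_force: [-0.7, 1.1, 14.9]
position: [0.5951, -0.1843, 0.147]
wrist_force: [-0.2, 0.6, 15.5]
```

```bash
python3 -m pendant '{"moves":[[0,2,0.3,0,-1],[0,2,0.2,0,-1],[0,2,0,0,-1],[0,2,0,0,-1],[0,2,0,0,-1]]}'|grep -E "pos|wrist_f"; python3 -m pendant '{"moves":[[0,2,0,0,-1],[0,2,0,0,-1],[0,2,0,0,-1],[0,2,0,0,-1],[0,2,0,0,-1]]}'|grep -E "pos|wrist_f"
```

```text
position: [0.6043, -0.1862, 0.1469]
wrist_force: [-4.2, 0.5, 18.5]
position: [0.6148, -0.1883, 0.1469]
wrist_force: [-0.3, 0.5, 16.8]
```

```bash
python3 -m pendant '{"moves":[[0,2,0,0,-1],[0,2,0,0,-1],[0,2,0,0,-1],[0,2,0,0,-1],[0,2,0,0,-1]]}'|grep -E "pos|wrist_f"; python3 -m pendant '{"moves":[[0,2,0,0,-1],[0,2,0,0,-1],[0,1,0,0,-1],[0,0,0,0,-1],[0,0,0,0,-1]]}'|grep -E "time|pos|wrist_f"; python3 plan.py 0.552 -.1771 .147 -11.3 1
```

```text
position: [0.6246, -0.1903, 0.147]
wrist_force: [-1.1, 0.5, 15.6]
time_s: 19.25
position: [0.6296, -0.1913, 0.147]
wrist_force: [-1.2, -0.6, 15.1]
[-1.3, -78.8, -0.0] 0.0
pos [ 0.6296 -0.1913  0.147 ] yaw -11.3 tilt [ 0.0051 -0.0029 -1.    ] F [-1.2 -0.6 15.1] q [-27.  37.  64.  -0.  79. -16.] t 19.25
```

All six slats gave a constant seated height (0.1466 to 0.1470) under about 20 N. I lift and check the picture, then carry the roller back.

```bash
python3 -m pendant '{"moves":[[0,0,-3,0,-1],[0,0,-10,0,-1],[0,0,-15,0,-1],[0,0,-15,0,-1],[0,0,-5,0,-1]]}'|grep -E "pos|wrist_f"; python3 plan.py .5307 .1525 .195 11.2 11
python3 - <<'E'
from h import *
S=Cam("scene");cv2.imwrite("pics/l.png",cv2.resize(S.img[160:420,270:520],None,fx=2.3,fy=2.3)[:,:,::-1])
E
```

```text
position: [0.6287, -0.1907, 0.1939]
wrist_force: [0.3, -0.4, -4.1]
[28.9, -14.9, -0.1] -0.0357
[29.4, -13.8, -0.1] -0.0357
[29.8, -12.8, -0.1] -0.0357
[30.3, -11.7, -0.1] -0.0357
[30.7, -10.6, -0.1] -0.0357
[31.0, -9.5, -0.1] -0.0357
[31.3, -8.4, -0.1] -0.0357
[31.6, -7.3, -0.1] -0.0357
[31.9, -6.1, -0.1] -0.0357
[32.1, -5.0, -0.1] -0.0357
[32.2, -3.8, -0.1] -0.0357
pos [ 0.6287 -0.1907  0.1939] yaw -11.3 tilt [ 0.0019 -0.001  -1.    ] F [ 0.3 -0.4 -4.1] q [-27.  35.  60.  -0.  85. -16.] t 19.875
```

View pics/l.png

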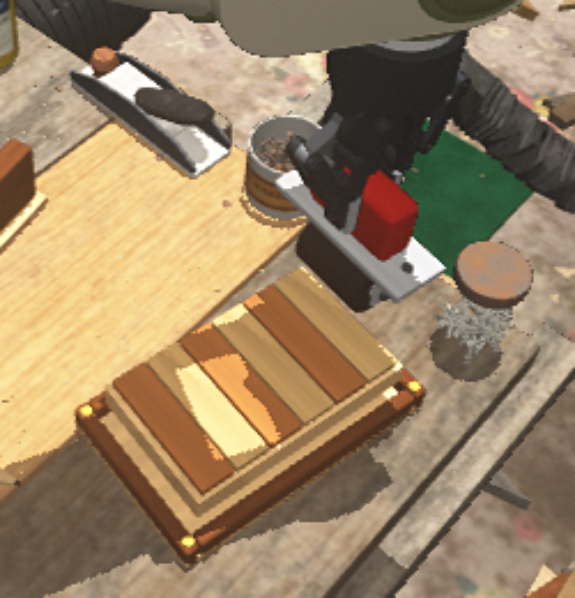

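The slats lie flat and flush, the roller hangs upright at (360,240), and the tin and jar are untouched. I carry it back to the stand.

```bash
python3 -m pendant '{"moves":[[28.9,-14.9,0,-0.0357,-1],[29.4,-13.8,0,-0.0357,-1],[29.8,-12.8,0,-0.0357,-1],[30.3,-11.7,0,-0.0357,-1],[30.7,-10.6,0,-0.0357,-1]]}'|grep pos && python3 -m pendant '{"moves":[[31,-9.5,0,-0.0357,-1],[31.3,-8.4,0,-0.0357,-1],[31.6,-7.3,0,-0.0357,-1],[31.9,-6.1,0,-0.0357,-1],[32.1,-5,0,-0.0357,-1]]}' |grep pos&& python3 -m pendant '{"moves":[[32.2,-3.8,0,-0.0357,-1],[0,0,0,0,-1],[0,0,0,0,-1]]}' |grep pos && python3 plan.py .5307 .1525 .195 11.2 1
```

```text
position: [0.5832, -0.0334, 0.1921]
position: [0.5386, 0.1225, 0.1921]
position: [0.5303, 0.1524, 0.1922]
[0.0, 0.4, -2.8] -0.0002
pos [0.5303 0.1524 0.1922] yaw 11.19 tilt [-1.e-04 -3.e-04 -1.e+00] F [ 0.1  0.6 -3.8] q [ 4. 24. 79. -0. 77. -7.] t 21.55
```

```bash
python3 -m pendant '{"moves":[[0,0.4,20,0,-1],[0,0,20,0,-1],[0,0,20,0,-1],[0,0,15,0,-1],[0,0,8,0,-1]]}'|grep -E "pos|wrist_f"; python3 -m pendant '{"moves":[[0,0,3,0,-1],[0,0,2,0,-1],[0,0,1.5,0,-1],[0,0,0,0,-1]]}'|grep -E "pos|wrist_f|grip_w"
```

```text
position: [0.5307, 0.1523, 0.1086]
wrist_force: [0.3, -0.2, -3.3]
position: [0.5307, 0.1528, 0.103]
wrist_force: [-0.3, -0.5, -2.6]
grip_width: 0.0269
```

```bash
python3 -m pendant '{"moves":[[0,0,1,0,-1],[0,0,1,0,-1],[0,0,1,0,-1],[0,0,1,0,-1],[0,0,0,0,-1]]}'|grep -E "pos|wrist_f|grip_w"
```

```text
position: [0.5307, 0.1528, 0.0993]
wrist_force: [-1.8, -0.4, 4.0]
grip_width: 0.0266
```

The roller is seated at the same height as when grasped, with light contact. I release and retreat.

```bash
python3 -m pendant '{"moves":[[0,0,0,0,0],[0,0,0,0,0.5],[0,0,0,0,1],[0,0,0,0,1],[0,0,0,0,1]]}'|grep -E "pos|wrist_f|grip" && python3 -m pendant '{"moves":[[0,0,-10,0,1],[0,0,-25,0,1],[0,0,-35,0,1],[0,0,-40,0,1],[0,0,-30,0,1]]}'|grep -E "pos|wrist_f|grip" && python3 -m pendant '{"moves":[[50,0,0,0,1],[50,0,0,0,1],[50,0,0,0,1],[50,0,0,0,1],[0,0,0,0,1]]}'|grep -E "time|pos|wrist_f|grip"
```

```text
position: [0.5307, 0.1528, 0.0988]
wrist_force: [0.5, 0.5, -0.4]
grip_width: 0.0852
grip_force: 0.0
position: [0.5307, 0.1528, 0.2414]
wrist_force: [0.8, 0.9, -0.0]
grip_width: 0.0856
grip_force: 0.0
time_s: 25.18
position: [0.4906, 0.3517, 0.2392]
wrist_force: [-0.2, -0.3, -0.7]
grip_width: 0.0854
grip_force: 0.0
```

```bash
python3 meas.py | grep -E "grip|plate|scene top"; python3 - <<'E'
from h import *
T=Cam("top");S=Cam("scene")
a=cv2.resize(S.img[140:400,180:510],None,fx=1.3,fy=1.3);b=cv2.resize(T.img[150:310,180:440],None,fx=1.4,fy=1.4)
c=np.zeros((340,800,3),np.uint8);c[:a.shape[0],:a.shape[1]]=a;c[:b.shape[0],430:430+b.shape[1]]=b;cv2.imwrite("pics/e.png",c[:,:,::-1])
E
```

```text
grip top [[0.5304 0.1512 0.126 ]] [np.float64(0.0236), np.float64(0.0721), np.float64(0.0236), np.float64(0.072)] [np.float64(11.3), np.float64(-79.6), np.float64(-169.1), np.float64(100.4)]
plate px ((249.38136291503906, 252.9950408935547), (18.523258209228516, 53.00590896606445), 78.36637115478516)
plate [[0.5321 0.1525 0.08  ]] [np.float64(0.0437), np.float64(0.1246), np.float64(0.0437), np.float64(0.1241)] [np.float64(11.7), np.float64(-79.2), np.float64(-168.9), np.float64(100.7)]
scene top face (237.80003356933594, 204.40000915527344) [[0.5296 0.1504 0.126 ]]
```

View pics/e.png

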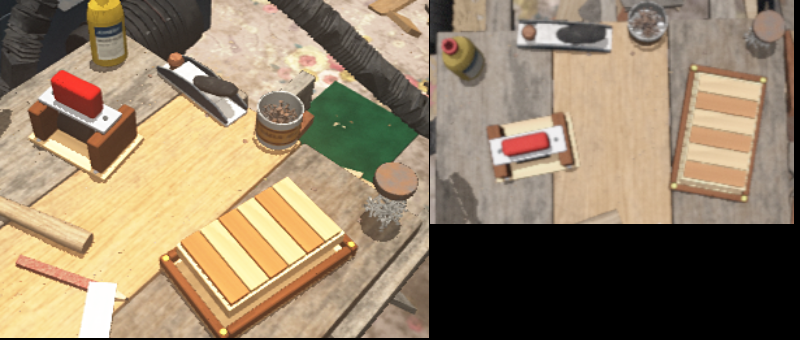

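The roller hangs upright at (77,105), within 1 mm of where it started. The slats lie flush, and the jar, tin, plane and glue bottle stand where they were.

```bash
python3 -c "
from station import bot
print(bot.hand_in())"
```

```text
the job is handed in; nothing more can be done
None
```

The job is handed in, with no verdict returned: I rolled all six slats down at about 20 N (25 N highest reading), judging them seated by the wheel's constant height, and hung the roller back in its stand within 1 mm of its start; the jar, tin, plane and glue bottle were not touched, and it took about 25 s.

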